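Put the brass ring weights away in their tube

TASK

In the dye weighing room, put both brass ring weights of the balance away in the blue storage tube: drop them in through its flared mouth, one on top of the other in either order, so that both lie flat at the bottom as one column. Leave the black steel ring and the pink dye jar where they are.

Things in the scene. Friction and masses are not known exactly. Their poses are not given: they have to be found in the camera images.
- brass_a_center (a point): centre (half-way up) of the first brass ring weight: a flat yellow brass ring lying on the table, outer diameter 56 mm, hole 22 mm, 14 mm thick, about 0.25 kg, loose; its z axis is the ring's axis (up or down makes no difference). At the start its centre is 7 mm above the table
- brass_b_center (a point): centre of the second brass ring weight, identical to the first
- steel_ring_center (a point): centre of the black steel ring weight, of the same size and lying flat on the table too, loose; it stays where it is
- tube_mouth (a point): centre of the upper rim of the blue, slippery plastic tube fixed upright on the table; z up. Rim 54 mm above the table, 92 mm wide outside, about 84 inside; from there a funnel narrows over 20 mm to a straight round bore 66 mm wide, down to its floor 6 mm above the table. Foot 92 mm wide, 6 mm high. A ring let go level just above the rim, within 10 mm of centre, falls in; fingers need not enter
- jar_center (a point): centre (half-way up) of a loose closed jar of pink dye with a white cap, 50 mm in diameter, 65 mm tall, standing on the table; it stays where it is
- calculator: beige desk calculator, fixed, 190 x 150 mm, 22 mm high with a 49 mm high display hump; origin at the centre of its underside; not part of the work
Not all that is in view belongs to the job. Leave any purple or turquoise look-alike of the part that bears brass_a_center alone.

How it is judged:
By the outcome, as a careful person would: the job done as asked, in the order asked, and still so for the second after the job is handed in, with the robot touching nothing.
It also fails if it takes over 48 s, if anything falls off the work surface, if the arm or the gripper's body presses on something with over 40 N, if the wrist force passes 120 N, or if a joint passes its speed limit or range.

ROBOT

A 6-joint arm with a two-finger parallel gripper is mounted at the origin on the work surface. World frame = base frame: x ahead of the robot, y to its left, z up, the work surface at z = 0. Lengths are in m, angles in rad, forces in N, time in s.
With the tool pointing down it reaches from about 0.35 to 0.85 m from the base axis. Payload 8.1 kg.
Tool frame: the origin (TCP) lies on the centre line of the jaws, within the pads' length; the fingertips stand finger_overhang ahead of it and the grasp point (between the pads) lies 2 mm behind it (finger_overhang is the distance from the TCP to the fingertips, in m); z points along the fingers, y is the line along which they close (so a half turn about z gives the same grasp; the last joint's range is limited). The gripper opens to 85 mm and grips with 20 to 120 N. Pads are 22 mm wide; open, the fingers measure 114 mm over their backs; the gripper's body (76 mm by 85 mm) begins 54 mm behind the grasp point. The pads swing forward as they close: fully open they stand 13 mm farther back than shut.
Start: joints at [-1.381, 0.13, 1.488, -0, 1.523, -0.085], TCP at [0.163, -0.577, 0.248] pointing down, gripper open.
Joint ranges: [-2.96, 2.96], [-0.89, 2.26], [0.02, 2.5], [-1.34, 4.48], [0, 2.73], [-2.66, 2.66]. Speed limits (rad/s): [2.39, 2.39, 2.79, 3.14, 3.14, 3.14].

INTERFACE

Orientations are given as a 3x3 rotation matrix whose columns are the frame's x, y, z axes.
In Python, from rig import * gives the robot as it stands.
- The arm moves only by the tool drive_tool, never from a script. Its arguments are lists of equal length, an entry for each row: "translation": the shift along the world's x, y, z each as a share of 0.2 m, from -1 to 1, a list of three; "delta_rot": the turn, a rotation vector about the world's x, y, z each as a share of 120 degrees, from -1 to 1, a list of three; "jaw": the closure, from -1 (fully open) to 1 (shut), so that 0 is half open. A call has 1 to 20 rows; each row is the pose to reach, as a shift and turn from the pose commanded when the call began; what a row does not reach only later rows make up. A row lasts 1/10 s, in which the tool goes at most 50 mm and 8.59 degrees, less where a joint would pass 70% of its speed; a pose out of reach is approached as far as the arm can. A call with a number of a shift or a turn outside -1 to 1 is refused whole. A call with a gripper value outside its range is refused whole. The fingers move at their own pace and stop on an object; "grip_force" is the grip in N (left out, the last holds). Time passes only in rows, so rows that repeat a pose let the fingers close. It gives the time, the measured TCP pose, the force, the opening and the grip force at its end, in the units of the state.
- state(): the state, without advancing time (a new reading comes with each control period).
- camera(name): name is "side" or "top"; returns a dict with "color" (480x640x3 uint8, red, green, blue), "z_map" (480x640 float32, m along the optical axis (not along the pixel's ray), 0 where there is no reading), "fov_y" (degrees; the focal length in pixels is half the picture's height over the tangent of half this angle, whatever the lens; pixels are square), "cx", "cy" (the principal point, pixels), "rvec" (rotation vector, rad) and "tvec" (3), from world to camera coordinates, as OpenCV has them. Camera axes: x right, y down, z forward; pixel columns grow to the right and rows downward; lengths in m; the calibration is good to about 2 mm. A picture is of the moment at which its call begins.
- sign_off(): hands the job in; it is judged then, once.
Trained networks look in a picture, given as the dict that the camera call returned (one of the last four; its "shot" number tells which), for a name from the list of things; names that differ only in an ending like _2 or _b are one class to them, and where a whole thing is asked for, a point or a joint stands for the part that bears it (a point fixed in the world has none). Each returns a list of dicts, best first, with "confidence" (0 to 1); they miss things now and then, are a little off and sometimes report something else, mostly with a low value. They report only what shows in the picture. A call takes as long as a camera call. They do not tell look-alikes from the thing itself.
- spot_in(picture, target): "location" ([row, column] in pixels, amid what is visible of it).
- cut_out(picture, target): "pixels" (480x640 bool, what is visible of it) and "location" ([row, column] in pixels, amid what is visible of it).
- spot_point(picture, target): "location" ([row, column] in pixels: a listed point, or the origin of a listed thing).
The state is a dict: "t": time; "q": joint angles; "qd": joint speeds; "effort": joint torques, N m; "tcp_pos": TCP position; "ee_rot": TCP orientation; "force": force on the tool from outside, world axes, zero at the start; "wrist_torque": the same for the moment, N m; "grip_width": finger opening in m; "finger_force": force on a finger pad.
Only numpy, scipy, OpenCV 4.12 (cv2) and the standard library are available. Lean on these libraries where they do the work, as an engineer would, in place of code of your own. Each camera call takes 0.05 s, during which the arm holds its last target. There are 200 camera calls.

## Working session

There is one attempt and no reset: what is moved stays moved. The work goes in short steps, Python scripts to look and compute and a tool call to move; the robot and the scene stay as the last step left them, time stands still between calls to the robot, and variables do not carry over. Pictures are saved under pics/ and viewed, at most 10 in all, crops included, and the job is handed in when it is done.

Besides the shell and the picture viewer there is one more tool, called after ">>>" by a JSON object that holds its "fn" and its "kwargs", one argument or row to a line. drive_tool: Moves the arm, as the interface text tells. Its arguments: {"type":"object","properties":{"translation":{"type":"array","items":{"type":"array","items":{"type":"number"}}},"delta_rot":{"type":"array","items":{"type":"array","items":{"type":"number"}}},"jaw":{"type":"array","items":{"type":"number"}},"grip_force":{"type":"number"}},"required":["translation","delta_rot","jaw"]}

```bash
mkdir -p pics; ls
cat > h.py <<'E'
from rig import *
import numpy as np, cv2
def P(pic,r,c,z=None):
    f=240/np.tan(np.radians(pic["fov_y"])/2)
    R,_=cv2.Rodrigues(np.array(pic["rvec"],float)); t=np.array(pic["tvec"],float).ravel()
    ray=np.array([(c-pic["cx"])/f,(r-pic["cy"])/f,1.])
    o=-R.T@t; d=R.T@ray
    if z is None: return o+d*pic["z_map"][int(round(r)),int(round(c))]
    return o+d*(z-o[2])/d[2]
def save(img,n): cv2.imwrite("pics/"+n,img[:,:,::-1])
E
python3 - <<'E'
from h import *
for n in("top","side"):
    p=camera(n); save(p["color"],n+"0.png")
    R,_=cv2.Rodrigues(np.array(p["rvec"],float)); print(n,(-R.T@np.array(p["tvec"]).ravel()).round(3),p["fov_y"])
    for t in("brass_a_center","steel_ring_center","tube_mouth","jar_center","calculator"):
        for d in spot_point(p,t)[:5]:
            r,c=d["location"]; z={"b":.007,"s":.007,"t":.054,"j":.0325,"c":0}[t[0]]
            print(t,round(d["confidence"],2),round(r),round(c),P(p,r,c,z).round(4))
s=state();print(s)
E
```

```text
pics
top [ 0.457 -0.095  1.392] 44.52353857985065
brass_a_center 0.95 313 256 [0.3718 0.0567 0.007 ]
brass_a_center 0.84 276 294 [ 0.4593 -0.0312  0.007 ]
brass_a_center 0.65 320 312 [ 0.3571 -0.0746  0.007 ]
brass_a_center 0.58 288 344 [ 0.4311 -0.151   0.007 ]
steel_ring_center 0.79 233 357 [ 0.5618 -0.1802  0.007 ]
tube_mouth 0.62 226 189 [0.5737 0.2069 0.054 ]
jar_center 0.88 156 226 [0.7404 0.1273 0.0325]
calculator 0.75 236 470 [ 0.556  -0.4499  0.    ]
calculator 0.73 196 288 [ 0.6508 -0.016   0.    ]
side [0.321 0.53  0.478] 57.90017484216026
brass_a_center 0.92 297 427 [ 0.363  -0.0686  0.007 ]
brass_a_center 0.89 345 406 [0.3715 0.0535 0.007 ]
brass_a_center 0.88 297 362 [ 0.4641 -0.0258  0.007 ]
brass_a_center 0.72 353 230 [0.6015 0.1683 0.007 ]
brass_a_center 0.71 259 401 [ 0.4301 -0.1649  0.007 ]
steel_ring_center 0.64 243 342 [ 0.5532 -0.1718  0.007 ]
steel_ring_center 0.35 274 260 [ 0.6546 -0.017   0.007 ]
tube_mouth 0.72 354 228 [0.5749 0.2058 0.054 ]
jar_center 0.71 298 157 [0.7538 0.1318 0.0325]
calculator 0.79 191 379 [ 0.5524 -0.4509  0.    ]
{'t': 0.6, 'q': array([-1.38138935e+00,  1.30375622e-01,  1.48820668e+00, -3.90004189e-05,
        1.52302321e+00, -8.54040473e-02]), 'qd': array([ 0.00027278,  0.00066166, -0.00111081, -0.00029038, -0.00076393,
       -0.00082303]), 'effort': array([-3.57927483e-04, -5.68958294e+01, -5.00598621e+01,  4.43197905e-05,
        1.40669301e-03, -6.33054782e-06]), 'tcp_pos': array([ 0.162824  , -0.57747839,  0.24830312]), 'ee_rot': array([[ 9.62475990e-01,  2.71366850e-01, -4.06791581e-05],
       [ 2.71366850e-01, -9.62475991e-01,  5.28866733e-06],
       [-3.77175440e-05, -1.61291903e-05, -9.99999999e-01]]), 'force': array([0.16476687, 0.15375181, 0.26881377]), 'wrist_torque': array([-0.01671824,  0.02940218, -0.02634985]), 'finger_force': 0.0, 'grip_width': 0.08544146586004352}
```

View pics/top0.png

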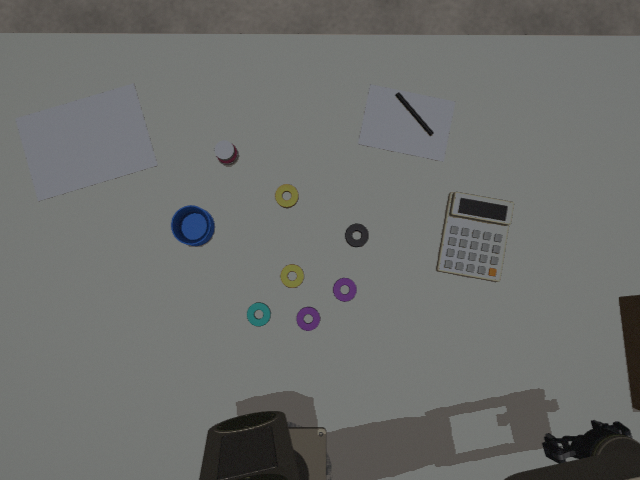

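View pics/side0.png

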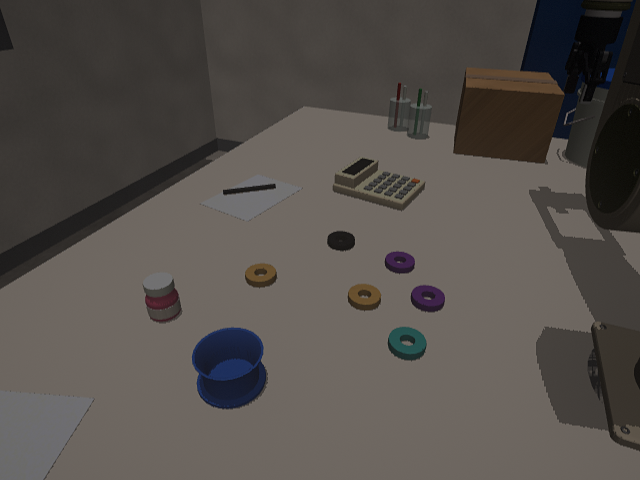

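Run:
```python
import cv2
a=cv2.imread("pics/top0.png")[140:350,160:390]
b=cv2.imread("pics/side0.png")[220:400,200:460]
cv2.imwrite("pics/crop.png",cv2.resize(a,None,fx=2.8,fy=2.8,interpolation=cv2.INTER_CUBIC))
```

```text
(no output)
```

View pics/crop.png

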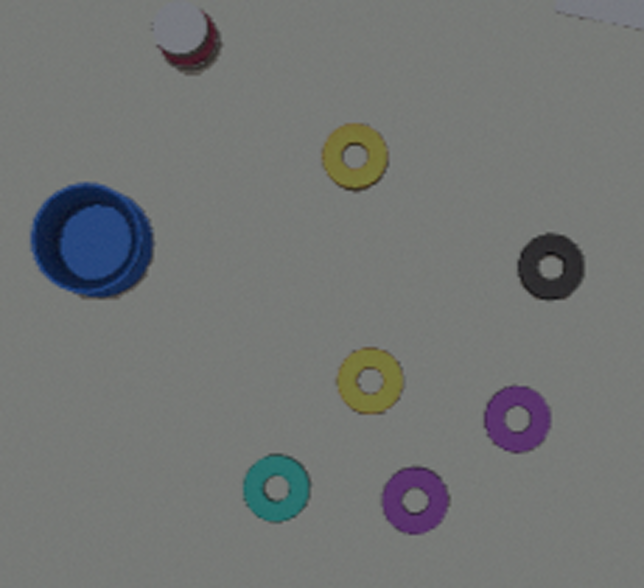

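The pictures show two yellow brass rings at top pixels (196,287) and (276,292). Things that could be confused with them are turquoise (314,259), purple (319,308) and (289,345), and black steel (235,357). I choose the two yellow ones, and the crop confirms that choice. The tube is at (226,193) and the jar at (153,227).

```bash
python3 - <<'E'
from h import *
for n,seeds in(("top",{"near":(276,292),"far":(196,287)}),("side",{"near":(296,364),"far":(274,261)})):
    p=camera(n); hsv=cv2.cvtColor(p["color"],cv2.COLOR_RGB2HSV)
    m=((hsv[...,0]>10)&(hsv[...,0]<36)&(hsv[...,1]>80)).astype(np.uint8)
    for k,(r,c) in seeds.items():
        w=np.zeros_like(m); w[r-18:r+19,c-22:c+23]=m[r-18:r+19,c-22:c+23]
        cn=max(cv2.findContours(w,cv2.RETR_EXTERNAL,cv2.CHAIN_APPROX_NONE)[0],key=cv2.contourArea)
        M=cv2.moments(cv2.convexHull(cn)); c0,r0=M["m10"]/M["m00"],M["m01"]/M["m00"]
        x,y,ww,hh=cv2.boundingRect(cn)
        print(n,k,round(r0,1),round(c0,1),ww,hh,P(p,r0,c0,.009).round(4))
    # tube rim: highest depth points
    f=240/np.tan(np.radians(p["fov_y"])/2)
    b=((hsv[...,0]>100)&(hsv[...,0]<125)&(hsv[...,1]>120))
    rr,cc=np.nonzero(b); X=np.array([P(p,r,c) for r,c in zip(rr,cc)])
    k=(np.hypot(X[:,0]-.574,X[:,1]-.206)<.07)&(X[:,2]>.047)
    if k.sum()>5: 
        (ex,ey),er=cv2.minEnclosingCircle(X[k][:,:2].astype(np.float32)); print(n,"rim",k.sum(),X[k].mean(0).round(4),round(ex,4),round(ey,4),round(er,4))
    d=[q for q in cut_out(p,"tube_mouth")][:1]
    kk=(np.hypot(X[:,0]-.574,X[:,1]-.206)<.05)&(X[:,2]<.012)&(X[:,2]>.002)
    if n=="top": print("floor",kk.sum(),X[kk].mean(0).round(4))
print([state()[k] for k in("t","tcp_pos")])
E
grep -rn overhang . 2>/dev/null | head -3; python3 -c "
import rig;print([a for a in dir(rig) if a[0]!='_'], getattr(rig,'finger_overhang',None))"
```

```text
top near 275.5 291.6 24 24 [ 0.4609 -0.0265  0.009 ]
top far 195.5 286.2 23 24 [ 0.6506 -0.0125  0.009 ]
top rim 331 [0.5768 0.2073 0.0524] 0.5764 0.2034 0.0459
floor 618 [0.5745 0.2004 0.0065]
side near 296.6 363.9 33 26 [ 0.4611 -0.0266  0.009 ]
side far 274.7 260.3 31 24 [ 0.6509 -0.0122  0.009 ]
side rim 907 [0.5827 0.1973 0.0522] 0.5763 0.2036 0.0463
[0.8, array([ 0.162837  , -0.5774959 ,  0.24834657])]
['MotionError', 'camera', 'cut_out', 'finger_overhang', 'sign_off', 'spot_in', 'spot_point', 'state'] 0.017
```

Both cameras agree to within 1 mm. Near ring (0.461, -0.0265), far ring (0.651, -0.012), tube (0.576, 0.203). Moving now.

>>> {"fn": "drive_tool", "kwargs": {
  "translation": [
    [0.25,0.47,0],
    [0.5,0.95,0],
    [0.5,0.95,0],
    [0.5,0.95,0],
    [0.5,0.95,0],
    [0.5,0.95,0]
  ],
  "delta_rot": [
    [0,0,0],
    [0,0,0],
    [0,0,0],
    [0,0,0],
    [0,0,0],
    [0,0,0]
  ],
  "jaw": [-1,-1,-1,-1,-1,-1],
  "grip_force": 40
}}

```text
t: 1.4
tcp_pos: [0.2639, -0.3861, 0.2487]
ee_rot: [[0.962, 0.274, 0.001], [0.274, -0.962, -0.001], [0.0, 0.001, -1.0]]
force: [0.4, -1.5, -0.1]
grip_width: 0.0854
finger_force: 0.0
```

>>> {"fn": "drive_tool", "kwargs": {
  "translation": [
    [0.25,0.47,0],
    [0.5,0.95,0],
    [0.5,0.95,0],
    [0.5,0.95,0],
    [0.5,0.95,0],
    [0.5,0.95,0]
  ],
  "delta_rot": [
    [0,0,0],
    [0,0,0],
    [0,0,0],
    [0,0,0],
    [0,0,0],
    [0,0,0]
  ],
  "jaw": [-1,-1,-1,-1,-1,-1]
}}

```text
t: 2.0
tcp_pos: [0.3638, -0.1969, 0.2486]
ee_rot: [[0.962, 0.274, 0.001], [0.274, -0.962, -0.001], [0.0, 0.001, -1.0]]
force: [-0.4, 0.1, -0.2]
grip_width: 0.0854
finger_force: 0.0
```

>>> {"fn": "drive_tool", "kwargs": {
  "translation": [
    [0.25,0.42,-0.3],
    [0.49,0.855,-0.74],
    [0.49,0.855,-0.74],
    [0.49,0.855,-0.74],
    [0.49,0.855,-0.74],
    [0.49,0.855,-0.74],
    [0.49,0.855,-0.74],
    [0.49,0.855,-0.74]
  ],
  "delta_rot": [
    [0,0,0],
    [0,0,0],
    [0,0,0],
    [0,0,0],
    [0,0,0],
    [0,0,0],
    [0,0,0],
    [0,0,0]
  ],
  "jaw": [-1,-1,-1,-1,-1,-1,-1,-1]
}}

```text
t: 2.8
tcp_pos: [0.4615, -0.0284, 0.1012]
ee_rot: [[0.963, 0.27, 0.001], [0.27, -0.963, -0.001], [0.001, 0.001, -1.0]]
force: [-0.4, -0.7, -0.8]
grip_width: 0.0854
finger_force: 0.0
```

>>> {"fn": "drive_tool", "kwargs": {
  "translation": [
    [0,0.008,-0.2],
    [0,0.008,-0.33],
    [0,0.008,-0.395],
    [0,0.008,-0.395],
    [0,0.008,-0.395]
  ],
  "delta_rot": [
    [0,0,0],
    [0,0,0],
    [0,0,0],
    [0,0,0],
    [0,0,0]
  ],
  "jaw": [-1,-1,-1,-0.8,-0.6]
}}

```text
t: 3.3
tcp_pos: [0.4619, -0.0258, 0.0228]
ee_rot: [[0.963, 0.27, 0.002], [0.27, -0.963, -0.0], [0.002, 0.001, -1.0]]
force: [-0.7, -0.3, 0.5]
grip_width: 0.0682
finger_force: 0.0
```

Run:
```python
from h import *
p=camera("side"); save(cv2.resize(p["color"][190:340,260:460],None,fx=4,fy=4,interpolation=cv2.INTER_CUBIC),"g1.png")
print(state()["tcp_pos"],state()["grip_width"])
```

```text
[ 0.46230877 -0.02565984  0.02316032] 0.06856088388796629
```

View pics/g1.png

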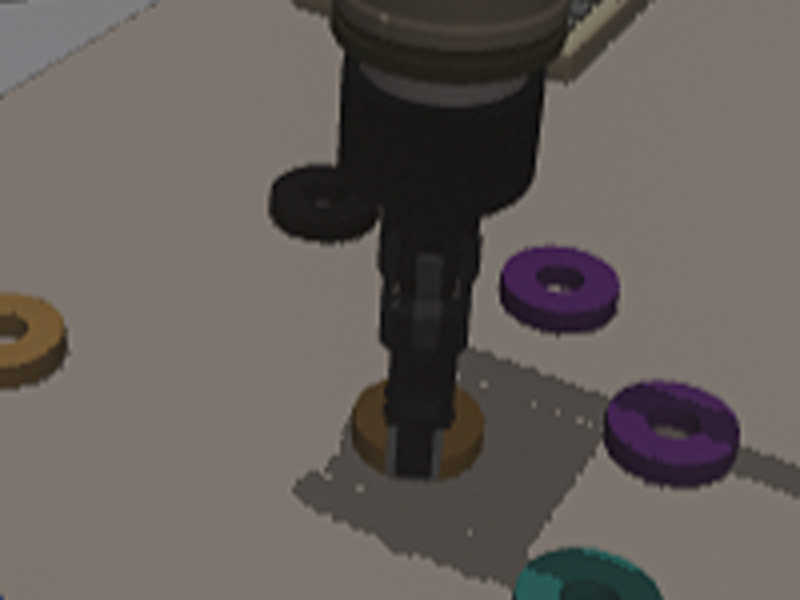

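The finger stands squarely in front of the near brass ring (crop column 418 for both) with its tip close to the table. I'll drop 2 mm and close.

>>> {"fn": "drive_tool", "kwargs": {
  "translation": [
    [-0.003,-0.003,-0.012],
    [-0.003,-0.003,-0.012],
    [-0.003,-0.003,-0.012],
    [-0.003,-0.003,-0.012],
    [-0.003,-0.003,-0.012],
    [-0.003,-0.003,-0.012]
  ],
  "delta_rot": [
    [0,0,0],
    [0,0,0],
    [0,0,0],
    [0,0,0],
    [0,0,0],
    [0,0,0]
  ],
  "jaw": [-0.4,0.1,0.1,0.1,0.1,0.1],
  "grip_force": 45
}}

```text
t: 3.95
tcp_pos: [0.4618, -0.026, 0.0209]
ee_rot: [[0.962, 0.272, 0.003], [0.272, -0.962, -0.001], [0.002, 0.002, -1.0]]
force: [-3.3, -1.7, 10.9]
grip_width: 0.0535
finger_force: 45.1
```

>>> {"fn": "drive_tool", "kwargs": {
  "translation": [
    [0,0,0.05],
    [0,0,0.15],
    [0,0,0.35],
    [0,0,0.45],
    [0,0,0.45]
  ],
  "delta_rot": [
    [0,0,0],
    [0,0,0],
    [0,0,0],
    [0,0,0],
    [0,0,0]
  ],
  "jaw": [0.1,0.1,0.1,0.1,0.1]
}}

```text
t: 4.45
tcp_pos: [0.4629, -0.0258, 0.113]
ee_rot: [[0.962, 0.272, 0.007], [0.272, -0.962, -0.001], [0.007, 0.003, -1.0]]
force: [0.5, 0.5, -2.9]
grip_width: 0.0536
finger_force: 48.5
```

Run:
```python
from h import *
p=camera("side"); save(cv2.resize(p["color"][150:300,260:460],None,fx=4,fy=4,interpolation=cv2.INTER_CUBIC),"g2.png")
s=state();print(s["tcp_pos"],s["grip_width"],s["force"],s["finger_force"])
```

```text
[ 0.46154656 -0.02561274  0.11062577] 0.05333309960350274 [-0.00433596 -0.15667794 -4.11194126] 48.5089367441833
```

View pics/g2.png

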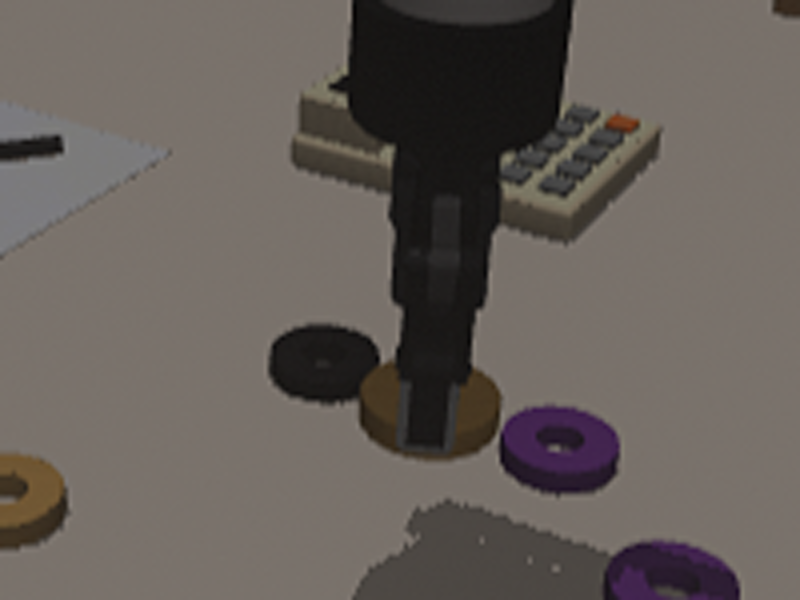

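The ring is held level and centred. On to the tube.

>>> {"fn": "drive_tool", "kwargs": {
  "translation": [
    [0.08,0.15,0],
    [0.18,0.35,0],
    [0.28,0.57,0],
    [0.28,0.57,0],
    [0.28,0.57,0]
  ],
  "delta_rot": [
    [0,0,0],
    [0,0,0],
    [0,0,0],
    [0,0,0],
    [0,0,0]
  ],
  "jaw": [0.1,0.1,0.1,0.1,0.1]
}}

```text
t: 5.0
tcp_pos: [0.5147, 0.0895, 0.1064]
ee_rot: [[0.962, 0.274, -0.004], [0.274, -0.962, -0.0], [-0.004, -0.001, -1.0]]
force: [0.2, 0.3, -2.7]
grip_width: 0.0535
finger_force: 48.7
```

>>> {"fn": "drive_tool", "kwargs": {
  "translation": [
    [0.1,0.2,0],
    [0.2,0.4,0],
    [0.29,0.575,0],
    [0.29,0.575,0],
    [0.29,0.575,0],
    [0.29,0.575,0]
  ],
  "delta_rot": [
    [0,0,0],
    [0,0,0],
    [0,0,0],
    [0,0,0],
    [0,0,0],
    [0,0,0]
  ],
  "jaw": [0.1,0.1,0.1,0.1,0.1,0.1]
}}

```text
t: 5.6
tcp_pos: [0.5732, 0.2019, 0.1077]
ee_rot: [[0.963, 0.27, -0.002], [0.27, -0.963, -0.001], [-0.002, 0.0, -1.0]]
force: [0.1, 0.5, -1.6]
grip_width: 0.0532
finger_force: 48.7
```

>>> {"fn": "drive_tool", "kwargs": {
  "translation": [
    [0.012,0.005,-0.07],
    [0.012,0.005,-0.13],
    [0.012,0.005,-0.145],
    [0.012,0.005,-0.145],
    [0.012,0.005,-0.145],
    [0.012,0.005,-0.145]
  ],
  "delta_rot": [
    [0,0,0],
    [0,0,0],
    [0,0,0],
    [0,0,0],
    [0,0,0],
    [0,0,0]
  ],
  "jaw": [0.1,0.1,0.1,0.1,0.1,0.1]
}}

```text
t: 6.2
tcp_pos: [0.577, 0.2046, 0.0805]
ee_rot: [[0.962, 0.271, 0.001], [0.271, -0.962, 0.0], [0.001, 0.0, -1.0]]
force: [-0.5, -0.6, -2.7]
grip_width: 0.0536
finger_force: 48.8
```

Run:
```python
from h import *
p=camera("side"); save(cv2.resize(p["color"][250:420,130:330],None,fx=3.5,fy=3.5,interpolation=cv2.INTER_CUBIC),"g3.png")
s=state();print(s["tcp_pos"],s["grip_width"],s["force"],s["q"])
```

```text
[0.5771162  0.20466116 0.08059885] 0.05332220727473246 [-0.08275462  0.3245056  -3.1239876 ] [2.57063854e-01 2.98434467e-01 1.61208451e+00 2.73267195e-05
 1.22987544e+00 1.55303052e+00]
```

View pics/g3.png

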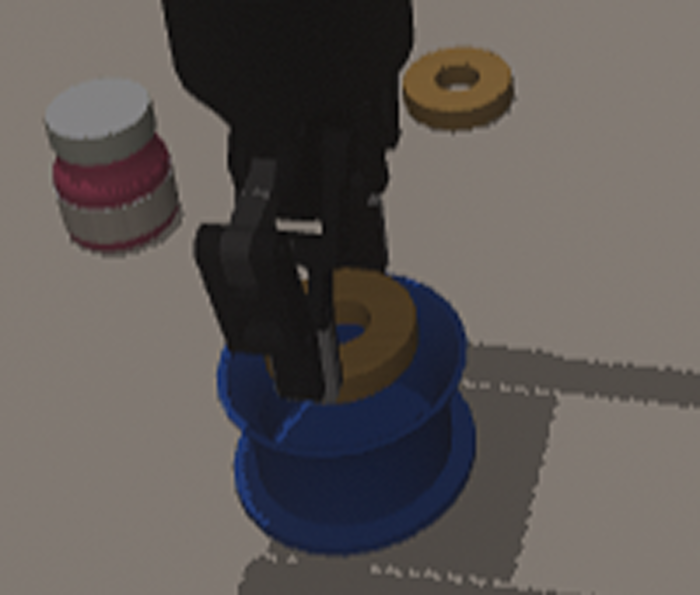

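The ring hangs level above the mouth, with its centre at crop column 343, the same as the rim. Releasing.

>>> {"fn": "drive_tool", "kwargs": {
  "translation": [
    [0,0,0],
    [0,0,0],
    [0,0,0],
    [0,0,0],
    [0,0,0],
    [0,0,0.1],
    [0,0,0.3],
    [0,0,0.3],
    [0,0,0.3]
  ],
  "delta_rot": [
    [0,0,0],
    [0,0,0],
    [0,0,0],
    [0,0,0],
    [0,0,0],
    [0,0,0],
    [0,0,0],
    [0,0,0],
    [0,0,0]
  ],
  "jaw": [-1,-1,-1,-1,-1,-1,-1,-1,-1]
}}

```text
t: 7.15
tcp_pos: [0.5778, 0.2048, 0.1417]
ee_rot: [[0.962, 0.271, 0.003], [0.271, -0.962, 0.001], [0.003, 0.0, -1.0]]
force: [-1.0, -0.8, 0.1]
grip_width: 0.0852
finger_force: 0.0
```

>>> {"fn": "drive_tool", "kwargs": {
  "translation": [
    [0.15,-0.45,0],
    [0.19,-0.6,0],
    [0.19,-0.6,0],
    [0.19,-0.6,0],
    [0.19,-0.6,0],
    [0.19,-0.6,0]
  ],
  "delta_rot": [
    [0,0,0],
    [0,0,0],
    [0,0,0],
    [0,0,0],
    [0,0,0],
    [0,0,0]
  ],
  "jaw": [-1,-1,-1,-1,-1,-1]
}}

```text
t: 7.75
tcp_pos: [0.6138, 0.0855, 0.1389]
ee_rot: [[0.962, 0.272, -0.002], [0.272, -0.962, 0.0], [-0.002, -0.001, -1.0]]
force: [-0.5, 0.5, -0.6]
grip_width: 0.0858
finger_force: 0.0
```

>>> {"fn": "drive_tool", "kwargs": {
  "translation": [
    [0.18,-0.4,-0.1],
    [0.18,-0.48,-0.2],
    [0.18,-0.48,-0.2],
    [0.18,-0.48,-0.2],
    [0.18,-0.48,-0.2],
    [0.18,-0.48,-0.2]
  ],
  "delta_rot": [
    [0,0,0],
    [0,0,0],
    [0,0,0],
    [0,0,0],
    [0,0,0],
    [0,0,0]
  ],
  "jaw": [-1,-1,-1,-1,-1,-1]
}}

```text
t: 8.35
tcp_pos: [0.6509, -0.0096, 0.1009]
ee_rot: [[0.962, 0.273, 0.001], [0.273, -0.962, 0.0], [0.001, -0.0, -1.0]]
force: [1.3, 0.9, -0.0]
grip_width: 0.0851
finger_force: 0.0
```

Run:
```python
from h import *
p=camera("top"); q=camera("side")
a=cv2.resize(p["color"][140:300,150:350],(400,320),interpolation=cv2.INTER_CUBIC);b=cv2.resize(q["color"][250:410,130:330],(400,320),interpolation=cv2.INTER_CUBIC)
save(np.hstack([a,b]),"g4.png")
hsv=cv2.cvtColor(p["color"],cv2.COLOR_RGB2HSV)
m=((hsv[...,0]>10)&(hsv[...,0]<36)&(hsv[...,1]>80)); m[:,:150]=0;m[:,230:]=0
X=np.array([P(p,r,c) for r,c in zip(*np.nonzero(m))]);print(len(X),X.mean(0),X[:,2].min(),X[:,2].max())
s=state();print(s["tcp_pos"],s["grip_width"],s["force"])
```

```text
361 [0.57296229 0.19935585 0.03468537] 0.009894105559363542 1.3919803316060966
[ 0.65101256 -0.00986789  0.10100053] 0.08558439262185194 [-0.82797568  1.04909002 -0.66713722]
```

View pics/g4.png

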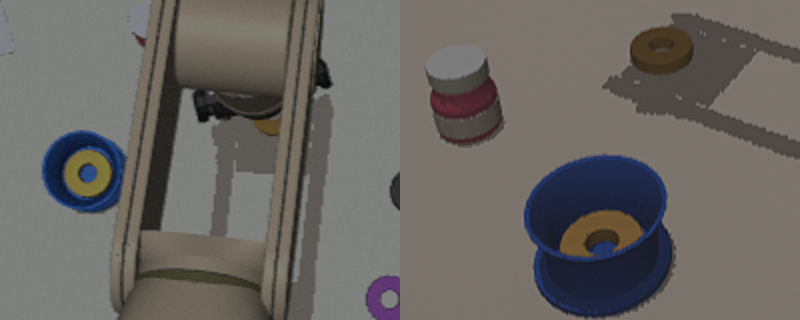

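The first ring lies flat in the tube. It shows at panel (172,88) from above and at the bore bottom from the side. Now the second.

>>> {"fn": "drive_tool", "kwargs": {
  "translation": [
    [0,-0.012,-0.2],
    [0,-0.012,-0.33],
    [0,-0.012,-0.397],
    [0,-0.012,-0.397],
    [0,-0.012,-0.397],
    [0,-0.012,-0.397],
    [0,-0.012,-0.397],
    [0,-0.012,-0.397],
    [0,-0.012,-0.397],
    [0,-0.012,-0.397],
    [0,-0.012,-0.397]
  ],
  "delta_rot": [
    [0,0,0],
    [0,0,0],
    [0,0,0],
    [0,0,0],
    [0,0,0],
    [0,0,0],
    [0,0,0],
    [0,0,0],
    [0,0,0],
    [0,0,0],
    [0,0,0]
  ],
  "jaw": [-1,-1,-1,-0.8,-0.6,-0.4,0.1,0.1,0.1,0.1,0.1],
  "grip_force": 45
}}

```text
t: 9.55
tcp_pos: [0.6524, -0.0138, 0.0237]
ee_rot: [[0.962, 0.271, 0.004], [0.271, -0.962, -0.0], [0.004, 0.001, -1.0]]
force: [-3.1, 1.2, 9.3]
grip_width: 0.053
finger_force: 45.3
```

>>> {"fn": "drive_tool", "kwargs": {
  "translation": [
    [0,0,0.05],
    [0,0,0.15],
    [0,0,0.35],
    [0,0,0.45],
    [0,0,0.45],
    [0,0,0.45]
  ],
  "delta_rot": [
    [0,0,0],
    [0,0,0],
    [0,0,0],
    [0,0,0],
    [0,0,0],
    [0,0,0]
  ],
  "jaw": [0.1,0.1,0.1,0.1,0.1,0.1]
}}

```text
t: 10.15
tcp_pos: [0.6509, -0.014, 0.1109]
ee_rot: [[0.962, 0.271, 0.001], [0.271, -0.962, -0.0], [0.001, 0.0, -1.0]]
force: [-0.0, 0.8, -3.5]
grip_width: 0.0528
finger_force: 47.9
```

>>> {"fn": "drive_tool", "kwargs": {
  "translation": [
    [-0.06,0.15,0],
    [-0.12,0.35,0],
    [-0.19,0.55,0],
    [-0.19,0.55,0],
    [-0.19,0.55,0]
  ],
  "delta_rot": [
    [0,0,0],
    [0,0,0],
    [0,0,0],
    [0,0,0],
    [0,0,0]
  ],
  "jaw": [0.1,0.1,0.1,0.1,0.1]
}}

```text
t: 10.65
tcp_pos: [0.6109, 0.0969, 0.1082]
ee_rot: [[0.962, 0.274, -0.004], [0.274, -0.962, -0.001], [-0.004, -0.0, -1.0]]
force: [-0.7, -0.3, -2.3]
grip_width: 0.053
finger_force: 48.0
```

>>> {"fn": "drive_tool", "kwargs": {
  "translation": [
    [-0.06,0.15,0],
    [-0.12,0.35,0],
    [-0.19,0.535,0],
    [-0.19,0.535,0],
    [-0.19,0.535,0],
    [-0.19,0.535,0],
    [-0.19,0.535,0]
  ],
  "delta_rot": [
    [0,0,0],
    [0,0,0],
    [0,0,0],
    [0,0,0],
    [0,0,0],
    [0,0,0],
    [0,0,0]
  ],
  "jaw": [0.1,0.1,0.1,0.1,0.1,0.1,0.1]
}}

```text
t: 11.35
tcp_pos: [0.5751, 0.2015, 0.1101]
ee_rot: [[0.963, 0.269, -0.0], [0.269, -0.963, -0.0], [-0.001, 0.0, -1.0]]
force: [0.1, 0.4, -2.2]
grip_width: 0.0525
finger_force: 48.2
```

>>> {"fn": "drive_tool", "kwargs": {
  "translation": [
    [0.004,0.005,-0.07],
    [0.004,0.005,-0.12],
    [0.004,0.005,-0.14],
    [0.004,0.005,-0.14],
    [0.004,0.005,-0.14],
    [0.004,0.005,-0.14]
  ],
  "delta_rot": [
    [0,0,0],
    [0,0,0],
    [0,0,0],
    [0,0,0],
    [0,0,0],
    [0,0,0]
  ],
  "jaw": [0.1,0.1,0.1,0.1,0.1,0.1]
}}

```text
t: 11.95
tcp_pos: [0.5758, 0.2043, 0.083]
ee_rot: [[0.962, 0.271, 0.001], [0.271, -0.962, 0.0], [0.001, 0.0, -1.0]]
force: [0.8, -0.3, -2.2]
grip_width: 0.0528
finger_force: 48.2
```

Run:
```python
from h import *
p=camera("side"); save(cv2.resize(p["color"][250:420,130:330],None,fx=3.5,fy=3.5,interpolation=cv2.INTER_CUBIC),"g5.png")
s=state();print(s["tcp_pos"],s["grip_width"],s["force"])
```

```text
[0.57587282 0.20429453 0.08312057] 0.052715776337199066 [-0.83553201 -0.77079053 -1.67155917]
```

View pics/g5.png

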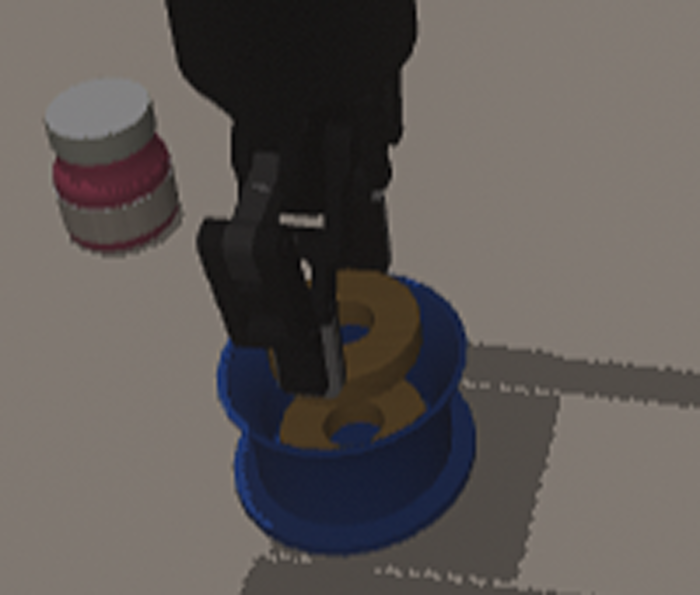

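The second ring hangs level and centred over the mouth at crop (330,347), with the first flat below it. Releasing, lifting and backing off.

>>> {"fn": "drive_tool", "kwargs": {
  "translation": [
    [0,0,0],
    [0,0,0],
    [0,0,0],
    [0,0,0],
    [0,0,0],
    [0,0,0.1],
    [0,0,0.3],
    [0,0,0.5],
    [0,0,0.5],
    [0,0,0.5]
  ],
  "delta_rot": [
    [0,0,0],
    [0,0,0],
    [0,0,0],
    [0,0,0],
    [0,0,0],
    [0,0,0],
    [0,0,0],
    [0,0,0],
    [0,0,0],
    [0,0,0]
  ],
  "jaw": [-1,-1,-1,-1,-1,-1,-1,-1,-1,-1]
}}

```text
t: 13.0
tcp_pos: [0.5765, 0.2044, 0.1843]
ee_rot: [[0.962, 0.271, 0.003], [0.271, -0.962, 0.001], [0.004, 0.0, -1.0]]
force: [-0.4, 0.3, -1.4]
grip_width: 0.0854
finger_force: 0.0
```

>>> {"fn": "drive_tool", "kwargs": {
  "translation": [
    [0,-0.4,0],
    [0,-0.9,0],
    [0,-0.9,0],
    [0,-0.9,0],
    [0,-0.9,0],
    [0,-0.9,0],
    [0,-0.9,0]
  ],
  "delta_rot": [
    [0,0,0],
    [0,0,0],
    [0,0,0],
    [0,0,0],
    [0,0,0],
    [0,0,0],
    [0,0,0]
  ],
  "jaw": [-1,-1,-1,-1,-1,-1,-1]
}}

```text
t: 13.7
tcp_pos: [0.5749, 0.025, 0.1814]
ee_rot: [[0.962, 0.272, -0.002], [0.272, -0.962, 0.001], [-0.002, -0.001, -1.0]]
force: [0.5, 1.3, 0.4]
grip_width: 0.0853
finger_force: 0.0
```

Run:
```python
from h import *
p=camera("top"); q=camera("side")
a=cv2.resize(p["color"][140:300,150:350],(400,320),interpolation=cv2.INTER_CUBIC);b=cv2.resize(q["color"][250:410,130:330],(400,320),interpolation=cv2.INTER_CUBIC)
save(np.hstack([a,b]),"g6.png")
hsv=cv2.cvtColor(p["color"],cv2.COLOR_RGB2HSV)
m=((hsv[...,0]>10)&(hsv[...,0]<36)&(hsv[...,1]>80)); m[:,:165]=0;m[:,220:]=0;m[:200]=0;m[255:]=0
X=np.array([P(p,r,c) for r,c in zip(*np.nonzero(m))]);X=X[X[:,2]<.1];print(len(X),X.mean(0),np.percentile(X[:,2],[3,50,97]))
A=np.c_[X[:,:2],np.ones(len(X))];print("slope",np.linalg.lstsq(A,X[:,2],rcond=None)[0])
```

```text
85 [0.57585707 0.22504511 0.03106656] [0.00797702 0.03409531 0.03997139]
slope [-0.14673469 -1.27871545  0.40333342]
```

View pics/g6.png

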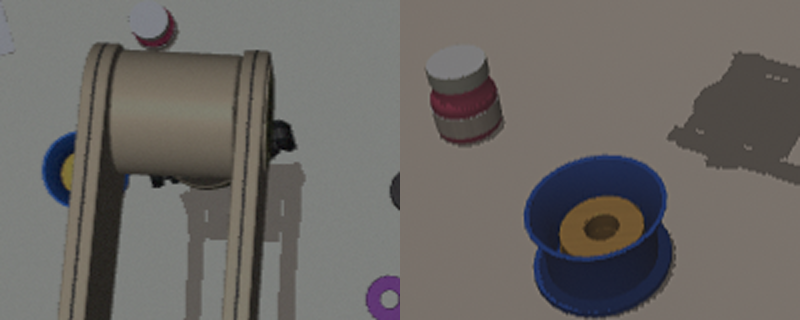

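The upper ring lies centred in the bore at side panel (228,602). Its top is at 34 mm, which is 6 + 28. I'll check its tilt from the side depth, and hand in if it is flat.

Run:
```python
from h import *
p=camera("side"); hsv=cv2.cvtColor(p["color"],cv2.COLOR_RGB2HSV)
m=((hsv[...,0]>8)&(hsv[...,0]<36)&(hsv[...,1]>80)).astype(np.uint8); w=np.zeros_like(m); w[340:385,200:265]=m[340:385,200:265]
w=cv2.erode(w,np.ones((3,3)))
X=np.array([P(p,r,c) for r,c in zip(*np.nonzero(w))]); X=X[X[:,2]>.028]
s=np.linalg.lstsq(np.c_[X[:,:2],np.ones(len(X))],X[:,2],rcond=None)[0]
print(len(X),np.percentile(X[:,2],[3,50,97]),s)
if np.hypot(*s[:2])<.12: print(sign_off())
```

```text
737 [0.03095611 0.03433021 0.0358203 ] [-0.60324188  0.69735552  0.2410015 ]
```

Run:
```python
from h import *
p=camera("side"); hsv=cv2.cvtColor(p["color"],cv2.COLOR_RGB2HSV)
m=((hsv[...,0]>8)&(hsv[...,0]<36)&(hsv[...,1]>80)).astype(np.uint8); w=np.zeros_like(m); w[340:385,200:265]=m[340:385,200:265]
w=cv2.erode(w,np.ones((3,3)))
X=np.array([P(p,r,c) for r,c in zip(*np.nonzero(w))]); print((X[:,2]>.04).sum(),X[:,2].max()); X=X[(X[:,2]>.0305)&(X[:,2]<.038)]
s=np.linalg.lstsq(np.c_[X[:,:2],np.ones(len(X))],X[:,2],rcond=None)[0]
print(len(X),np.ptp(X,axis=0),s)
if np.hypot(*s[:2])<.06: print(sign_off())
```

```text
3 0.47752260292866555
713 [0.05004181 0.05045361 0.00612379] [-0.00774344  0.00625765  0.03741721]
the job is handed in; nothing more can be done
None
```

Both brass rings lie flat, one on top of the other, at the bottom of the blue tube: the upper ring measured level, with its top at 34 mm. The steel ring and the jar were not touched, and the job was handed in about 14 s into the 48 s limit.

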